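Lid on, carrier shut, sealing treadle down

TASK

Close up the loaded punnet sealer: set the lid that fits (the shorter of the two) squarely on the berry punnet in the open carrier, right down on its rim, without dropping it. Then push the carrier fully home under the hood, and only then press the spring treadle beside it all the way down to its stop, hold it there for about a second and let it come back up. Leave the punnet in its nest and do not disturb the longer lid, the closed punnet or anything else on the bench.

Things in the scene. Friction and masses are not known exactly. Their poses are not given: they have to be found in the camera images.
- sealer: Bench-top punnet sealer, fixed; position and yaw (to 0.2 rad) vary. Aluminium hood 180 (x) x 180 (y) x 105 high, clear top, open front; opening 156 wide, from 6 to 98 above the bench. Origin on the bench under the middle of the hood's front face; x points into the hood (away from the robot), y to the side where the treadle is.
- carrier (a joint): Slide of the carrier (drawer) on the sealer, in m: 0 = fully home, larger = pulled out along the sealer's -x; starts at 0.175, end stop 0.19. Stays where left; about 3 N to push.
- carrier_front (a point): On the outer face (towards the robot) of the carrier's upright aluminium front plate, mid-width, 95 above the bench; axes as the sealer's. Plate 150 wide, 10 thick, from 6 to 110 above the bench. Push it along the sealer's +x, high up so that the gripper's body clears the hood. Fully home, this face is 10 in front of the hood's front face.
- nest (a point): Middle of the carrier's nest floor, 12 mm above the bench, 90 mm behind the front plate's outer face; axes as the sealer's. A black lip 12 high stands round the nest, 124 x 94 inside.
- punnet: Clear rectangular punnet full of red berries, open at the top, loose in the nest: 120 (x) x 90 (y) x 50 high, wall 3, mass about 0.25 kg. Origin: middle of its underside. The berries lie below the rim.
- lid: White plastic lid that fits, right way up: 142 (x) x 112 (y) at the foot of its flared skirt. Skirt 12 deep; inside 134 x 104 at the foot, 125 x 95 under the top. Top plate 12 to 16 above the origin, on it a central grip ridge 70 (x) x 34 (y), top at 34; grip across y. Origin: middle of the underside. Seated, it is 38 above the punnet's origin, long sides parallel, either way round.
- long_lid: Bystander: a like white lid for a bigger punnet, 178 (its x) x 112 (y) at the foot, same ridge. Origin: middle of its underside. The two lids may have changed places. Leave it.
- done_punnet: Bystander: a filled punnet with its lid on, about 142 x 112 x 72 high, standing on the bench to the left. Origin: middle of its underside. Leave it.
- treadle (a joint): Spring treadle hinged on the sealer's base, in rad: 0 = up (free), 0.28 = down at its stop. It takes about 4 to 9 N at the pad and springs back when let go.
- treadle_pad (a point): Middle of the treadle's black rubber pad, on its top surface, 95 mm from the hinge. The treadle is a dark plate 125 long x 60 wide x 8 thick beside the hood, its free end towards the robot; the pad (60 long, 56 wide) is about 57 mm above the bench when up and 30 mm when down.
- treadle_hinge (a point): Treadle's hinge axis (along the sealer's y), at the treadle's end away from the robot, 22 mm above the bench; 10 mm along x and 150 mm along y from the sealer's origin.
Things that resemble listed ones, but are neither listed nor needed, are in the scene too. What is shaped like the lid but yellow is not meant. What is shaped like the punnet but green is not meant.

How it is judged (in metres and radians):
On the way, in this order (a step that is already met when the one before it is completed fails the run):
1. the lid sits squarely down on the punnet's rim, let go, with the punnet in its nest (x of lid in the frame of punnet between -0.006 and 0.006 m and y of lid in the frame of punnet between -0.006 and 0.006 m and z of lid in the frame of punnet between 0.034 and 0.041 m and angle between the z axis of lid and the z axis of punnet, either way round below 0.05 rad and angle between the x axis of lid and the x axis of punnet, either way round below 0.15 rad and distance between punnet and nest below 0.008 m and angle between punnet's own z axis and vertical below 0.06 rad and contact force between lid and the fingers below 0.1 N), for 0.2 s.
2. the carrier is fully home with the lid still on (x of lid in the frame of punnet between -0.006 and 0.006 m and y of lid in the frame of punnet between -0.006 and 0.006 m and z of lid in the frame of punnet between 0.034 and 0.041 m and angle between the z axis of lid and the z axis of punnet, either way round below 0.05 rad and angle between the x axis of lid and the x axis of punnet, either way round below 0.15 rad and distance between punnet and nest below 0.008 m and angle between punnet's own z axis and vertical below 0.06 rad and value of joint carrier below 0.005 m), for 0.2 s.
3. the treadle is held down at its stop while the carrier is home (value of joint treadle above 0.26 rad and value of joint carrier below 0.008 m), for 0.5 s.
At the end, for the whole second after the job is handed in: The short lid is released, still and seated on the rim (34 to 41 mm up, 6 mm of centre, 0.05 rad level, 0.15 rad parallel); the punnet is in its nest (8 mm, upright to 0.06 rad), the carrier within 5 mm of home, the treadle back up (below 0.05 rad) (all of step 2 and value of joint treadle below 0.05 rad and linear speed of each of lid, punnet below 0.02 m/s and contact force between lid and the fingers below 0.1 N); the robot touches nothing.
It fails at once if the treadle is pressed (over 0.15 rad) while the carrier is more than 20 mm from home (value of joint treadle above 0.15 rad and value of joint carrier above 0.02 m).
It fails at once if the lid is dropped: it moves faster than 0.75 m/s (a fall of about 30 mm) with no finger on it (linear speed of lid above 0.75 m/s and contact force between lid and the fingers below 0.1 N).
It fails at once if the longer lid is moved more than 30 mm (distance of long_lid from where it was at the start of the episode above 0.03 m).
It fails at once if the closed punnet is moved more than 30 mm (distance of done_punnet from where it was at the start of the episode above 0.03 m).
It also fails if it takes over 64 s, if anything falls off the work surface, if the arm or the gripper's body presses on something with over 40 N, if the wrist force passes 120 N, or if a joint passes its speed limit or range.

ROBOT

A 6-joint arm with a two-finger parallel gripper is mounted at the origin on the work surface. World frame = base frame: x ahead of the robot, y to its left, z up, the work surface at z = 0. Lengths are in mm, angles in rad, forces in N, time in s.
With the tool pointing down it reaches from about 275 to 750 mm from the base axis. Payload 10.2 kg.
Tool frame: the origin (TCP) lies between the finger pads; the fingertips stand ctrl.tips_ahead ahead of it and the grasp point (between the pads) lies 8 mm behind it (ctrl.tips_ahead is the distance from the TCP to the fingertips, in mm); z points along the fingers, y is the direction in which the jaws open and shut (so a half turn about z gives the same grasp; the last joint's range is limited). The gripper opens to 85 mm and grips with 20 to 120 N. Pads are 22 mm wide; open, the fingers measure 114 mm over their backs; the gripper's body (76 mm by 85 mm) begins 54 mm behind the grasp point. The pads swing forward as they close: fully open they stand 13 mm farther back than shut.
Start: joints at [-1.428, 0.313, 1.498, -0, 1.331, -0.223], TCP at [187.778, -490.276, 242.294] pointing down, gripper open.
Joint ranges: [-2.94, 2.94], [-0.97, 2.17], [0.19, 2.56], [-1.23, 4.37], [0.02, 3.11], [-2.88, 2.88]. Speed limits (rad/s): [2.39, 2.39, 3.01, 3.14, 3.14, 3.14].

INTERFACE

Orientations are given as a unit quaternion [w, x, y, z].
In Python, from rig import ctrl gives the robot as it stands. The module is installed in compiled form; this text tells all that it offers.
- The arm moves only by the tool move_arm, never from a script. Its argument "motion" is a list of rows, each an object with "offset": the shift along the tool's x, y, z in m, a list of three; "angular": the turn, a rotation vector about the tool's x, y, z in degrees, a list of three; "jaw": the finger opening in m, from 0 to 0.0854. In form: [{"offset": [tx, ty, tz], "angular": [ax, ay, az], "jaw": jaw}, ...]. A call has 1 to 5 rows; each row is the pose to reach, as a shift and turn from the pose commanded when the call began, along the tool's axes at that moment; what a row does not reach only later rows make up. A row lasts 1/8 s, in which the tool goes at most 62.5 mm and 10.7 degrees, less where a joint would pass 70% of its speed; a pose out of reach is approached as far as the arm can. A call with a gripper value outside its range is refused whole. The fingers move at their own pace and stop on an object; "squeeze" is the grip in N (left out, the last holds). Time passes only in rows, so rows that repeat a pose let the fingers close. It gives the time, the measured TCP pose, the force and the opening at its end, in the units of the state.
- ctrl.sense(): the state, without advancing time (a new reading comes with each control period).
- ctrl.capture(name): name is "side" or "top"; returns a dict with "img" (480x640x3 uint8, red, green, blue), "intrinsics" (3x3 intrinsics, pixels), "rvec" (rotation vector, rad) and "tvec" (3), from world to camera coordinates, as OpenCV has them. Camera axes: x right, y down, z forward; pixel columns grow to the right and rows downward; lengths in mm; the calibration is good to about 2 mm. A picture is of the moment at which its call begins. There is no depth.
- ctrl.finish_job(): hands the job in, once; it reports no verdict.
The state is a dict: "time_s": time; "joints": joint angles; "dq": joint speeds; "tau": joint torques, N m; "eef_pos": TCP position; "ee_rot": TCP orientation; "force": force on the tool from outside, world axes, zero at the start; "wrist_torque": the same for the moment, N m; "grip_width": opening from 0.0 (shut) to 1.0 (fully open).
Only numpy, scipy, OpenCV 4.12 (cv2) and the standard library are available. Lean on these libraries where they do the work, as an engineer would, in place of code of your own. Each camera call takes 0.05 s, during which the arm holds its last target. There are 200 camera calls.

## Working session

There is one attempt and no reset: what is moved stays moved. The work goes in short steps, Python scripts to look and compute and a tool call to move; the robot and the scene stay as the last step left them, time stands still between calls to the robot, and variables do not carry over. Pictures are saved under pics/ and viewed, about 8 in all and at most 12, crops included, and the job is handed in when it is done.

Besides the shell and the picture viewer there is one more tool, called after "Call:" as name(argument=value, ...) on one line, values as JSON. move_arm: Moves the arm, as the interface text tells. Its arguments: {"type":"object","properties":{"motion":{"type":"array","items":{"type":"object","properties":{"offset":{"type":"array","items":{"type":"number"}},"angular":{"type":"array","items":{"type":"number"}},"jaw":{"type":"number"}}}},"squeeze":{"type":"number"}},"required":["motion"]}

```bash
mkdir -p pics; cat > h.py <<'E'
import numpy as np, cv2
from rig import ctrl
from scipy.spatial.transform import Rotation as R
def cam(n,f=None):
    c=ctrl.capture(n)
    if f: cv2.imwrite('pics/'+f,c['img'][:,:,::-1])
    return c
def P(c):
    Rm=cv2.Rodrigues(np.array(c['rvec'],float))[0]; return Rm,np.array(c['tvec'],float).ravel(),np.array(c['intrinsics'],float)
def ray(c,uv):
    Rm,t,K=P(c); d=np.linalg.inv(K)@np.array([uv[0],uv[1],1.]); return -Rm.T@t, Rm.T@d
def onz(c,uv,z):
    o,d=ray(c,uv); return o+d*(z-o[2])/d[2]
def proj(c,X):
    Rm,t,K=P(c); p=K@(Rm@np.array(X,float)+t); return p[:2]/p[2]
def tri(c1,u1,c2,u2):
    o1,d1=ray(c1,u1);o2,d2=ray(c2,u2)
    s=np.linalg.lstsq(np.c_[d1,-d2],o2-o1,rcond=None)[0]
    a=o1+s[0]*d1;b=o2+s[1]*d2; return (a+b)/2,np.linalg.norm(a-b)
def tool(dw):  # world shift (mm) -> tool axes (m), and yaw info
    s=ctrl.sense(); q=s['ee_rot']; r=R.from_quat([q[1],q[2],q[3],q[0]])
    return r.inv().apply(dw)/1000
E
python3 - <<'E'
from h import *
a=cam('side','s0.png');b=cam('top','t0.png')
s=ctrl.sense()
for k in s: print(k,np.round(s[k],3))
print('tips',ctrl.tips_ahead)
for c in(a,b): print(np.round(ray(c,(320,240)),2), c['intrinsics'][0][0])
E
```

```text
time_s 0.1
joints [-1.428  0.313  1.498 -0.     1.331 -0.223]
dq [-0.    -0.001 -0.001  0.002 -0.001  0.001]
tau [ 2.0000e-03 -4.1290e+01 -2.6014e+01 -0.0000e+00  3.0000e-03  0.0000e+00]
eef_pos [ 187.735 -490.064  241.787]
ee_rot [-0.001  0.983  0.182 -0.   ]
force [ 0.121 -0.094 -0.789]
wrist_torque [0.005 0.053 0.009]
grip_width 0.997
tips 11.0
[[ 1.0229e+02  8.0485e+02  6.1959e+02]
 [ 4.3000e-01 -7.6000e-01 -4.9000e-01]] 443.9157470994091
[[ 3.57450e+02 -3.41500e+01  1.48619e+03]
 [ 1.50000e-01  1.00000e-02 -9.90000e-01]] 624.6350024744283
```

View pics/s0.png

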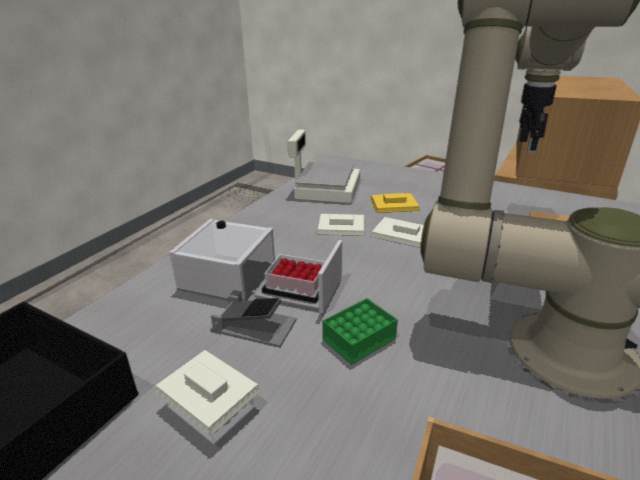

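View pics/t0.png

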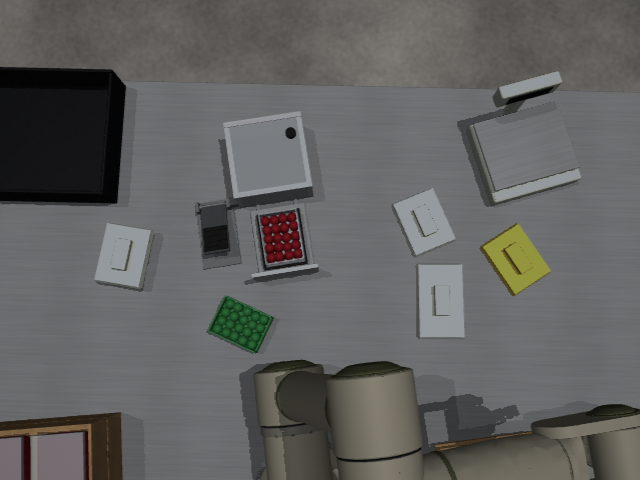

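The side view shows the hood at (225,255), the carrier with red berries at (297,275), the treadle at (255,310), the green decoy at (360,330), the closed punnet at (207,390), and the yellow decoy at (395,202). The top view shows the sealer at (268,155), the punnet at (281,238) and the treadle pad at (215,235).

Lid candidates in the top view:
- White at (424,221), the smaller one, so probably the short lid.
- White at (441,301), the longer one.
- Yellow at (516,259), not meant.
- White at (125,255), which is the lid on the closed punnet.

Next I measure the two white lids and confirm with a crop.

```bash
python3 - <<'E'
from h import *
b=cam('top')
im=b['img']; hsv=cv2.cvtColor(im,cv2.COLOR_RGB2HSV)
for nm,(u,v,w) in dict(A=(424,221,45),B=(441,301,48)).items():
    g=im[v-w:v+w,u-w:u+w].astype(float).min(2)
    g=cv2.resize(g,None,fx=4,fy=4,interpolation=cv2.INTER_CUBIC)
    m=(g>160).astype(np.uint8)
    print(nm,'levels',np.percentile(g,[5,25,50,75,95]))
    n,l,st,ce=cv2.connectedComponentsWithStats(m)
    i=1+np.argmax(st[1:,4]); cn=cv2.findContours((l==i).astype(np.uint8),0,1)[0][0]
    r=cv2.boxPoints(cv2.minAreaRect(cn))/4-0.375+[u-w,v-w]
    X=np.array([onz(b,p,8)[:2] for p in r]); print(np.round(r,1).tolist(),np.round(X).tolist(),'sides',np.linalg.norm(X[1]-X[0]),np.linalg.norm(X[2]-X[1]),'c',X.mean(0))
c=im[180:350,190:480][:, :, ::-1]
a=cv2.resize(im[185:345,385:475],None,fx=3.7,fy=3.7,interpolation=cv2.INTER_CUBIC)
d=cv2.resize(im[105:285,190:330],None,fx=3.3,fy=3.3,interpolation=cv2.INTER_CUBIC)[:592]
o=np.zeros((600,800,3),np.uint8);o[:a.shape[0],:a.shape[1]]=a;o[:592,335:335+d.shape[1]]=d[:592]
cv2.imwrite('pics/crop1.png',o[:,:,::-1])
s=cam('side')['img'][195:340,165:435]
cv2.imwrite('pics/crop2.png',cv2.resize(s,None,fx=2.96,fy=2.96,interpolation=cv2.INTER_CUBIC)[:,:,::-1])
E
```

```text
A levels [101.32700961 108.36169052 110.52767253 147.28685266 150.09133548]
[[427.6, 233.6], [427.6, 233.6], [427.4, 233.6], [427.4, 233.6]] [[602.0, -273.0], [602.0, -273.0], [602.0, -272.0], [602.0, -272.0]] sides 0.0 0.5999146286327488 c [ 602.43383861 -272.66229539]
B levels [ 99.53272653 107.81937176 110.54135156 148.94620204 149.86503482]Traceback (most recent call last):
  File "<stdin>", line 10, in <module>
    return _wrapfunc(a, 'argmax', axis=axis, out=out, **kwds)
    return bound(*args, **kwds)
ValueError: attempt to get argmax of an empty sequence
```

```bash
python3 - <<'E'
from h import *
b=cam('top')
im=b['img']
for nm,(u,v,w) in dict(A=(424,221,45),B=(441,301,48)).items():
    g=im[v-w:v+w,u-w:u+w].astype(np.float32).min(2)
    g=cv2.resize(g,None,fx=4,fy=4,interpolation=cv2.INTER_CUBIC)
    m=(g>129).astype(np.uint8)
    n,l,st,ce=cv2.connectedComponentsWithStats(m)
    i=l[2*w,2*w] or 1+np.argmax(st[1:,4]); cn=max(cv2.findContours((l==i).astype(np.uint8),0,1)[0],key=cv2.contourArea)
    r=cv2.boxPoints(cv2.minAreaRect(cn))/4-0.375+[u-w,v-w]
    X=np.array([onz(b,p,3)[:2] for p in r]); e=X[1]-X[0],X[2]-X[1]; L=max(e,key=np.linalg.norm)
    print(nm,np.round(r,1).tolist(),'sides',*[np.linalg.norm(q) for q in e],'c',X.mean(0),'yaw',np.degrees(np.arctan2(L[1],L[0])))
a=cv2.resize(im[185:345,385:475],None,fx=3.7,fy=3.7,interpolation=cv2.INTER_CUBIC)
d=cv2.resize(im[105:285,190:330],None,fx=3.3,fy=3.3,interpolation=cv2.INTER_CUBIC)
o=np.zeros((600,800,3),np.uint8);o[:a.shape[0],:a.shape[1]]=a;o[:d.shape[0],335:335+d.shape[1]]=d
cv2.imwrite('pics/crop1.png',o[:,:,::-1])
s=cam('side')['img'][195:340,165:435]
cv2.imwrite('pics/crop2.png',cv2.resize(s,None,fx=2.96,fy=2.96,interpolation=cv2.INTER_CUBIC)[:,:,::-1])
E
```

```text
A [[393.0, 204.0], [432.6, 186.5], [455.3, 238.1], [415.7, 255.5]] sides 106.32085664979776 136.98901630412257 c [ 634.37107544 -265.42269258] yaw -156.72305686043975
B [[417.5, 264.2], [461.8, 262.7], [464.2, 336.8], [419.9, 338.3]] sides 106.05538632031458 174.91944946958918 c [ 444.30026694 -304.57722637] yaw -178.82306641372986
```

View pics/crop1.png

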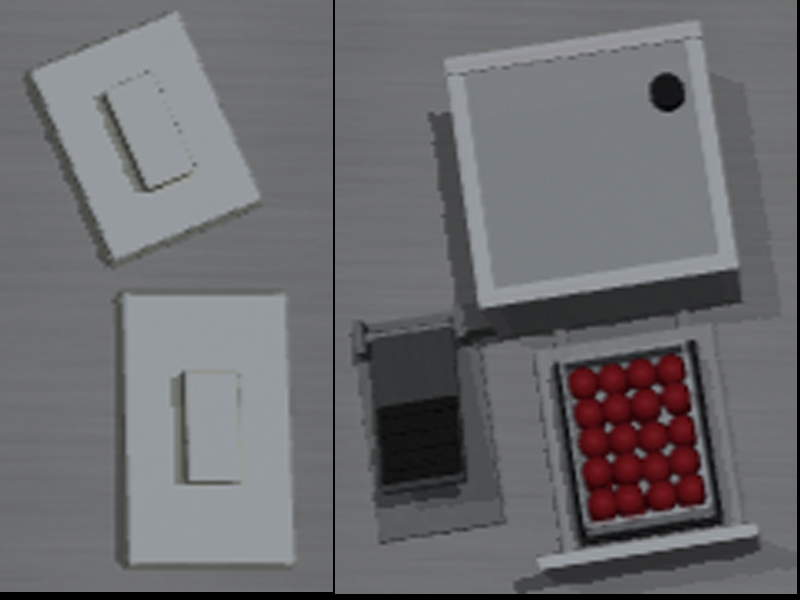

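View pics/crop2.png

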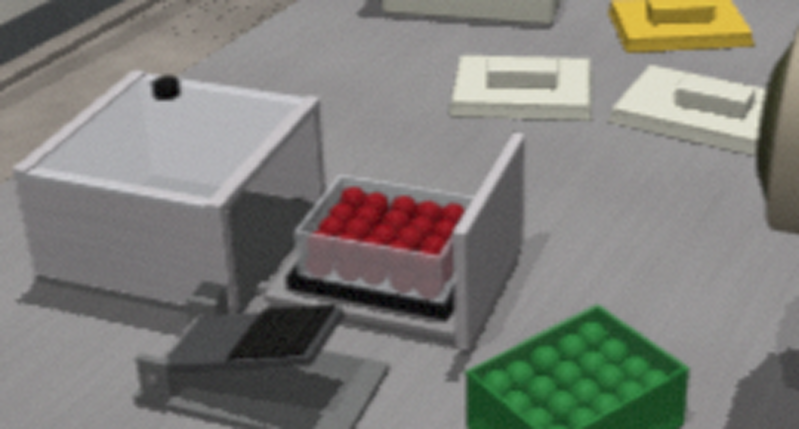

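Crop 1: lid A (upper left, top-view px 424,221) measures about 136 x 105 mm. Lid B (441,301) measures about 175 x 106 mm. So **A is the short white lid that fits** and B is the long bystander. Crop 2 shows the punnet rim corners, the carrier plate and the treadle clearly. Next I triangulate these from both views.

```bash
python3 - <<'E'
from h import *
a=cam('side');b=cam('top')
T=lambda x,y:((x-335+.5)/3.3-.5+190,(y+.5)/3.3-.5+105)
TL=lambda x,y:((x+.5)/3.7-.5+385,(y+.5)/3.7-.5+185)
S=lambda x,y:((x+.5)/2.96-.5+165,(y+.5)/2.96-.5+195)
def t(n,p,q):
    X,e=tri(b,p,a,q); print(n,np.round(X,1),'gap',round(e,1)); return X
t('ridgeA',TL(150.5,131),S(522,68))
h1=t('hoodL',T(480,307),S(221,206));h2=t('hoodR',T(738,268),S(318,97))
d=h2-h1;print('hood yaw',np.degrees(np.arctan2(d[0],-d[1])),np.linalg.norm(d),(h1+h2)/2)
p1=t('plateL',T(540,571),S(468,238));p2=t('plateR',T(758,545),S(523,137))
d=p2-p1;print('plate yaw',np.degrees(np.arctan2(d[0],-d[1])),np.linalg.norm(d),(p1+p2)/2)
t('rim backL',T(567,366),S(299,232));t('rim backR',T(684,350),S(340,177));
t('rim frontL',T(591,531),S(446,240))
im=b['img'];hsv=cv2.cvtColor(im,cv2.COLOR_RGB2HSV)
m=((hsv[:,:,1]>150)&((hsv[:,:,0]<10)|(hsv[:,:,0]>170)))[180:290,230:330].astype(np.uint8)
ys,xs=np.nonzero(m);r=cv2.minAreaRect(np.c_[xs,ys].astype(np.float32));r4=cv2.boxPoints(r)+[230,180]
for z in(50,):
  X=np.array([onz(b,q,z)[:2] for q in r4]);e=X[1]-X[0],X[2]-X[1];L=max(e,key=np.linalg.norm)
  print('berries',z,X.mean(0),[np.linalg.norm(q) for q in e],'yaw',np.degrees(np.arctan2(L[1],L[0])))
# lid plate at z=16
print('lidA plate z16',onz(b,(424.15,221.05),16)[:2],'ridge z34',onz(b,TL(150.5,131),34)[:2])
pad=[(378,407),(457,396),(383,488),(465,475)]
print('pad',[np.round(onz(b,T(*q),57)[:2]).tolist() for q in pad])
t('pad far-inner',T(457,396),S(258,308));t('pad near',T(465,475),S(341,307))
E
```

```text
ridgeA [ 631.2 -265.1   25.7] gap 2.1
hoodL [657.8 180.1 103.4] gap 3.7
hoodR [689.9   4.7 104.2] gap 1.5
hood yaw 10.360805492389927 178.3360053006739 [673.84402897  92.40629385 103.77505436]
plateL [477.2 132.  103.3] gap 4.1
plateR [501.6 -12.4 105.5] gap 4.2
plate yaw 9.554495456643165 146.455570612163 [489.39839774  59.77535858 104.41348129]
rim backL [628.3 125.1  57. ] gap 0.2
rim backR [642.5  43.5  58.8] gap 2.6
rim frontL [510.  102.4  73.4] gap 0.2
berries 50 [581.12062865  75.46001278] [np.float64(81.80515434608094), np.float64(109.45170234866426)] yaw -169.03456656938585
lidA plate z16 [ 631.42570496 -263.44621222] ridge z34 [ 630.55720312 -263.38927755]
pad [[596.0, 257.0], [605.0, 202.0], [539.0, 250.0], [549.0, 194.0]]
pad far-inner [608.6 204.6  43.4] gap 2.3
pad near [547.3 192.3  58.5] gap 4.1
```

```bash
cat >> h.py <<'E'
def go(x,y,z,yaw):
    s=ctrl.sense(); q=s['ee_rot']; r=R.from_quat([q[1],q[2],q[3],q[0]]); p=np.array(s['eef_pos'])
    ya=np.radians(yaw); t=R.from_matrix(np.c_[[np.cos(ya),np.sin(ya),0],[np.sin(ya),-np.cos(ya),0],[0,0,-1]])
    print('t',round(s['time_s'],2),'at',np.round(p,1),'F',np.round(s['force'],1),'w',round(s['grip_width']*85.4,1),'-> off',np.round(r.inv().apply(np.array([x,y,z])-p)/1000,4),'ang',np.round((r.inv()*t).as_rotvec(degrees=True),2))
E
python3 -c "
from h import *
go(631.2,-263.8,110,23.3)"
```

```text
t 0.35 at [ 187.8 -490.2  242.1] F [-0.1 -0.3 -0.6] w 85.1 -> off [ 0.4951 -0.0528  0.1322] ang [-0.02 -0.01 -2.34]
```

Call:
move_arm(motion=[{"offset": [0.06, -0.006, 0.016], "angular": [0, 0, 0], "jaw": 0.0854}, {"offset": [0.12, -0.012, 0.032], "angular": [0, 0, -0.5], "jaw": 0.0854}, {"offset": [0.18, -0.019, 0.048], "angular": [0, 0, -1], "jaw": 0.0854}, {"offset": [0.24, -0.025, 0.064], "angular": [0, 0, -1], "jaw": 0.0854}, {"offset": [0.3, -0.032, 0.08], "angular": [0, 0, -1.5], "jaw": 0.0854}])

```text
time_s: 0.98
eef_pos: [458.1, -352.0, 161.9]
ee_rot: [0.0, 0.981, 0.195, 0.0]
force: [-0.1, -0.9, 0.4]
grip_width: 1.001
```

```bash
python3 -c "
from h import *
go(631.2,-263.8,110,23.3)"
```

```text
t 0.97 at [ 458.1 -352.   161.9] F [-0.1 -0.9  0.4] w 85.5 -> off [ 0.1936 -0.0154  0.0519] ang [ 0.02 -0.   -0.84]
```

Call:
move_arm(motion=[{"offset": [0.06, -0.005, 0.016], "angular": [0, 0, -0.8], "jaw": 0.0854}, {"offset": [0.12, -0.01, 0.032], "angular": [0, 0, -0.8], "jaw": 0.0854}, {"offset": [0.175, -0.014, 0.047], "angular": [0, 0, -0.8], "jaw": 0.0854}, {"offset": [0.1936, -0.0155, 0.052], "angular": [0, 0, -0.8], "jaw": 0.0854}, {"offset": [0.1936, -0.0155, 0.052], "angular": [0, 0, -0.8], "jaw": 0.0854}])

```text
time_s: 1.6
eef_pos: [629.9, -263.9, 109.3]
ee_rot: [-0.0, 0.979, 0.202, -0.0]
force: [-0.3, -0.7, 0.1]
grip_width: 1.001
```

```bash
python3 - <<'E'
from h import *
go(631.2,-263.8,26.5,23.3)
a=cam('side')
im=a['img']
cv2.imwrite('pics/crop3.png',cv2.resize(im[150:270,270:430],None,fx=4.9,fy=4.9,interpolation=cv2.INTER_CUBIC)[:,:,::-1])
E
```

```text
t 1.6 at [ 629.9 -263.9  109.3] F [-0.3 -0.7  0.1] w 85.5 -> off [0.0013 0.0005 0.0828] ang [-0.06  0.04  0.06]
```

View pics/crop3.png

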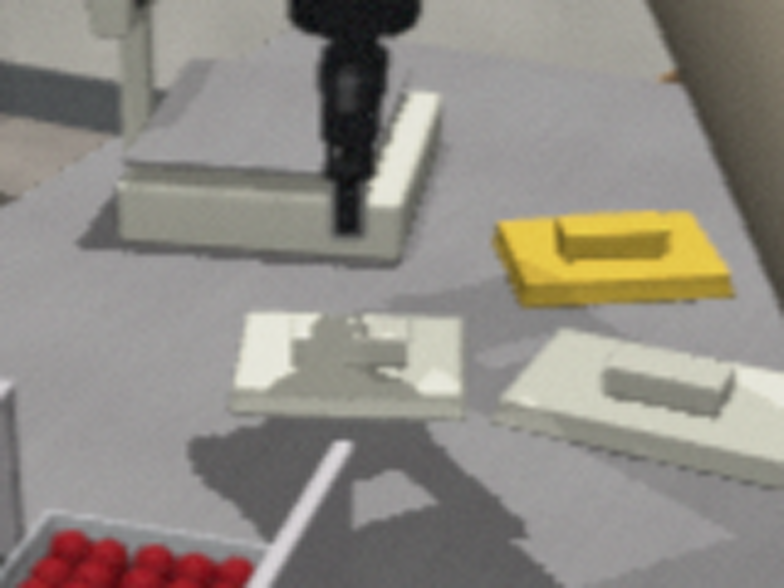

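Crop 3: the open gripper stands over lid A, with its fingers at about (347,235) in line with the ridge middle at (349,340). The long lid at right and the yellow lid are clear. Next I descend.

Call:
move_arm(motion=[{"offset": [0.0013, 0.0005, 0.04], "angular": [0, 0, 0], "jaw": 0.0854}, {"offset": [0.0013, 0.0005, 0.065], "angular": [0, 0, 0], "jaw": 0.0854}, {"offset": [0.0013, 0.0005, 0.078], "angular": [0, 0, 0], "jaw": 0.0854}, {"offset": [0.0013, 0.0005, 0.082], "angular": [0, 0, 0], "jaw": 0.0854}, {"offset": [0.0013, 0.0005, 0.082], "angular": [0, 0, 0], "jaw": 0.0854}])

```text
time_s: 2.28
eef_pos: [631.1, -265.2, 29.3]
ee_rot: [0.0, 0.98, 0.201, 0.0]
force: [0.8, -0.1, 0.4]
grip_width: 1.002
```

Call:
move_arm(motion=[{"offset": [0, 0, 0], "angular": [0, 0, 0], "jaw": 0.045}, {"offset": [0, 0, 0], "angular": [0, 0, 0], "jaw": 0.036}, {"offset": [0, 0, 0], "angular": [0, 0, 0], "jaw": 0.025}, {"offset": [0, 0, 0], "angular": [0, 0, 0], "jaw": 0.02}, {"offset": [0, 0, 0], "angular": [0, 0, 0], "jaw": 0.02}], squeeze=40)

```text
time_s: 2.9
eef_pos: [631.1, -264.9, 28.8]
ee_rot: [0.0, 0.979, 0.202, 0.0]
force: [-0.7, 1.0, 4.1]
grip_width: 0.386
```

Call:
move_arm(motion=[{"offset": [0, 0, -0.01], "angular": [0, 0, 0], "jaw": 0.02}, {"offset": [0, 0, -0.04], "angular": [0, 0, 0], "jaw": 0.02}, {"offset": [0, 0, -0.09], "angular": [0, 0, 0], "jaw": 0.02}, {"offset": [0, 0, -0.14], "angular": [0, 0, 0], "jaw": 0.02}, {"offset": [0, 0, -0.15], "angular": [0, 0, 0], "jaw": 0.02}], squeeze=50)

```text
time_s: 3.52
eef_pos: [631.8, -265.2, 182.6]
ee_rot: [0.002, 0.979, 0.202, 0.002]
force: [-0.2, -0.2, -1.2]
grip_width: 0.384
```

```bash
python3 - <<'E'
from h import *
go(581,75.4,178,10.7)
E
```

```text
t 3.52 at [ 631.8 -265.2  182.6] F [-0.2 -0.2 -1.2] w 32.8 -> off [ 0.0879 -0.333   0.0032] ang [ 0.28 -0.24 12.56]
```

Call:
move_arm(motion=[{"offset": [0.009, -0.035, 0], "angular": [0, 0, 1], "jaw": 0.02}, {"offset": [0.022, -0.085, 0], "angular": [0, 0, 3], "jaw": 0.02}, {"offset": [0.035, -0.135, 0], "angular": [0, 0, 6], "jaw": 0.02}, {"offset": [0.049, -0.185, 0], "angular": [0, 0, 9], "jaw": 0.02}, {"offset": [0.062, -0.235, 0], "angular": [0, 0, 12.5], "jaw": 0.02}])

```text
time_s: 4.15
eef_pos: [594.1, -22.6, 177.3]
ee_rot: [-0.0, 0.996, 0.093, -0.001]
force: [0.2, -0.1, -0.8]
grip_width: 0.385
```

```bash
python3 - <<'E'
from h import *
go(581,75.4,178,10.7)
E
```

```text
t 4.15 at [594.1 -22.6 177.3] F [ 0.2 -0.1 -0.8] w 32.9 -> off [ 0.0053 -0.0988 -0.0006] ang [-0.05  0.11 -0.06]
```

Call:
move_arm(motion=[{"offset": [0.003, -0.045, 0], "angular": [0, 0, 0], "jaw": 0.02}, {"offset": [0.005, -0.085, 0], "angular": [0, 0, 0], "jaw": 0.02}, {"offset": [0.0053, -0.0988, 0], "angular": [0, 0, 0], "jaw": 0.02}, {"offset": [0.0053, -0.0988, 0.02], "angular": [0, 0, 0], "jaw": 0.02}, {"offset": [0.0053, -0.0988, 0.02], "angular": [0, 0, 0], "jaw": 0.02}])

```text
time_s: 4.78
eef_pos: [581.0, 73.1, 156.6]
ee_rot: [-0.0, 0.996, 0.093, -0.002]
force: [0.8, 0.1, -0.4]
grip_width: 0.383
```

```bash
python3 - <<'E'
from h import *
go(581,75.4,92,10.7)
a=cam('side');b=cam('top')
i=cv2.resize(a['img'][110:320,160:370],(395,395),interpolation=cv2.INTER_CUBIC)
j=cv2.resize(b['img'][170:300,220:350],(395,395),interpolation=cv2.INTER_CUBIC)
cv2.imwrite('pics/crop4.png',np.hstack([i,j])[:,:,::-1])
E
```

```text
t 4.78 at [581.   73.1 156.6] F [ 0.8  0.1 -0.4] w 32.7 -> off [ 0.0007 -0.0022  0.0646] ang [-0.05  0.22  0.03]
```

View pics/crop4.png

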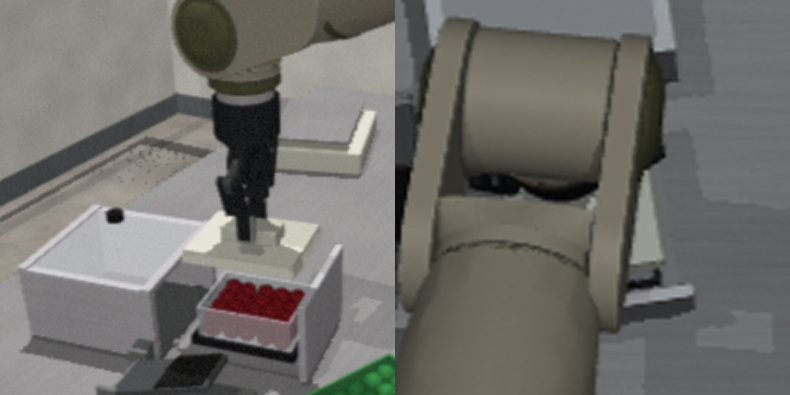

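Crop 4: in the side view (left) the lid hangs level above the punnet, with its foot corners at about (183,260), (291,275) and (322,232). The top view is blocked by the arm. So I check that the predicted lid and rim corners match the side view.

```bash
python3 - <<'E'
from h import *
a=cam('side')
def rect(c,z,lx,ly,yaw):
    y=np.radians(yaw);ex=np.array([np.cos(y),np.sin(y)]);ey=np.array([-ex[1],ex[0]])
    return [proj(a,[*(np.array(c)+sx*lx/2*ex+sy*ly/2*ey),z]) for sx,sy in((1,1),(-1,1),(-1,-1),(1,-1))]
k=395/210
print('lid foot pred crop4',[np.round(((p-[160,110])+.5)*k).tolist() for p in rect((581,73.1),127.8,142,112,10.7)])
print('rim pred crop2',[np.round((p-[165,195]+.5)*2.96).tolist() for p in rect((581,75.4),62,120,90,10.7)])
im=a['img']
cv2.imwrite('pics/crop5.png',cv2.resize(im[215:310,250:350],None,fx=6,fy=6,interpolation=cv2.INTER_CUBIC)[:,:,::-1])
for n,r in(('lid',rect((581,73.1),127.8,142,112,10.7)),('rim',rect((581,75.4),62,120,90,10.7))):
    print(n,'pred crop5',[np.round((p-[250,215]+.5)*6).tolist() for p in r])
E
```

```text
lid foot pred crop4 [[179.0, 261.0], [294.0, 280.0], [323.0, 234.0], [217.0, 219.0]]
rim pred crop2 [[291.0, 230.0], [438.0, 256.0], [475.0, 195.0], [337.0, 172.0]]
lid pred crop5 [[31.0, 203.0], [397.0, 263.0], [490.0, 117.0], [152.0, 68.0]]
rim pred crop5 [[80.0, 345.0], [379.0, 399.0], [453.0, 275.0], [173.0, 229.0]]
```

View pics/crop5.png

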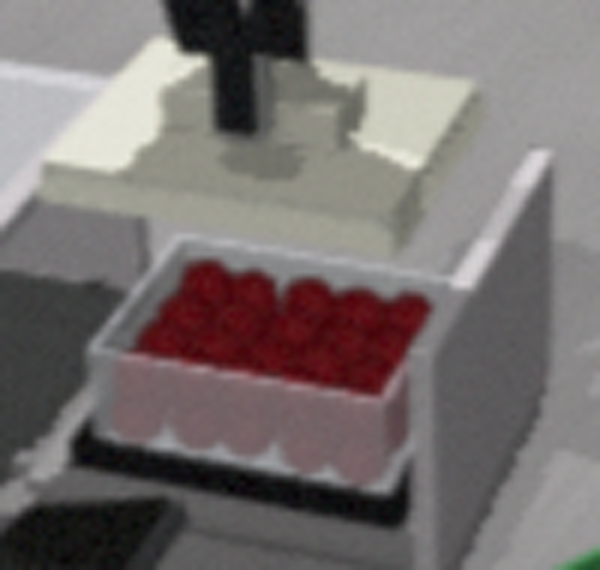

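Crop 5: the lid corners agree with the prediction to about 1 px. The rim sits about 1.2 px towards the robot from its predicted place (rim corners about (90,347), (391,395), (458,280), (175,237)). So I remeasure the rim in the first top image with edge profiles at rim height.

```bash
python3 - <<'E'
from h import *
b=cam('top'); im=cv2.imread('pics/t0.png').astype(np.float32)
g=im.min(2)
y=np.radians(10.6);ex=np.array([np.cos(y),np.sin(y)]);ey=np.array([-ex[1],ex[0]]);c=np.array([580,75.4])
def samp(sx,sy,z=62):
    p=c+sx*ex+sy*ey; return proj(b,[*p,z])
def prof(along,rng,oth):
    out=[]
    for s in rng:
        q=np.array([samp(s,o) if along=='x' else samp(o,s) for o in oth],np.float32)
        out.append(cv2.remap(g,q[:,0][None],q[:,1][None],cv2.INTER_LINEAR).mean())
    return out
for al,rs in(('x',(np.arange(-90,-48,2),np.arange(48,82,2))),('y',(np.arange(-66,-36,2),np.arange(36,66,2)))):
    for r in rs: print(al,[(int(s),int(v)) for s,v in zip(r,prof(al,r,np.linspace(-25,25,15)))])
E
```

```text
x [(-90, 48), (-88, 49), (-86, 49), (-84, 81), (-82, 139), (-80, 149), (-78, 149), (-76, 146), (-74, 112), (-72, 53), (-70, 23), (-68, 22), (-66, 40), (-64, 78), (-62, 88), (-60, 96), (-58, 116), (-56, 76), (-54, 27), (-52, 12), (-50, 11)]
x [(48, 29), (50, 41), (52, 43), (54, 39), (56, 46), (58, 81), (60, 118), (62, 122), (64, 120), (66, 120), (68, 119), (70, 109), (72, 96), (74, 94), (76, 94), (78, 94), (80, 77)]
y [(-66, 102), (-64, 111), (-62, 118), (-60, 116), (-58, 108), (-56, 102), (-54, 94), (-52, 63), (-50, 28), (-48, 41), (-46, 82), (-44, 112), (-42, 79), (-40, 28), (-38, 15)]
y [(36, 19), (38, 34), (40, 65), (42, 95), (44, 93), (46, 40), (48, 32), (50, 57), (52, 79), (54, 95), (56, 116), (58, 119), (60, 110), (62, 93), (64, 100)]
```

```bash
python3 - <<'E'
from h import *
go(578.6,75,96,10.6)
E
```

```text
t 4.97 at [582.1  73.2 158.9] F [-0.1  0.7  0.5] w 32.6 -> off [-0.0032 -0.0025  0.0629] ang [ 0.02 -0.05  0.12]
```

Call:
move_arm(motion=[{"offset": [-0.0033, -0.0025, 0.02], "angular": [0, 0, 0], "jaw": 0.02}, {"offset": [-0.0033, -0.0025, 0.045], "angular": [0, 0, 0], "jaw": 0.02}, {"offset": [-0.0033, -0.0025, 0.06], "angular": [0, 0, 0], "jaw": 0.02}, {"offset": [-0.0033, -0.0025, 0.063], "angular": [0, 0, 0], "jaw": 0.02}, {"offset": [-0.0033, -0.0025, 0.063], "angular": [0, 0, 0], "jaw": 0.02}])

```text
time_s: 5.6
eef_pos: [578.5, 75.4, 96.0]
ee_rot: [0.0, 0.996, 0.094, 0.001]
force: [0.4, -0.6, -1.8]
grip_width: 0.385
```

```bash
python3 - <<'E'
from h import *
a=cam('side')
go(578.6,75,80,10.6)
cv2.imwrite('pics/crop6.png',cv2.resize(a['img'][215:310,250:350],None,fx=6,fy=6,interpolation=cv2.INTER_CUBIC)[:,:,::-1])
E
```

```text
t 5.65 at [578.6  75.5  96.2] F [ 0.6  0.2 -0.6] w 32.7 -> off [-0.0001  0.0004  0.0162] ang [ 0.02 -0.08  0.16]
```

View pics/crop6.png

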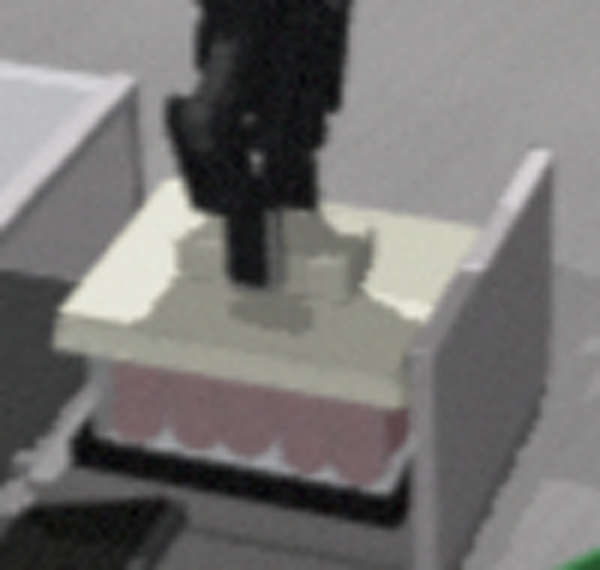

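Crop 6: the lid foot runs from (55,347) to about (408,405). From the rim corners (90 to 391 px) I expected it at 52 to 407, so it is centred to about 1 mm. Next I lower it gently.

Call:
move_arm(motion=[{"offset": [0, 0, 0.005], "angular": [0, 0, 0], "jaw": 0.02}, {"offset": [0, 0, 0.01], "angular": [0, 0, 0], "jaw": 0.02}, {"offset": [0, 0, 0.014], "angular": [0, 0, 0], "jaw": 0.02}, {"offset": [0, 0, 0.016], "angular": [0, 0, 0], "jaw": 0.02}, {"offset": [0, 0, 0.016], "angular": [0, 0, 0], "jaw": 0.02}])

```text
time_s: 6.28
eef_pos: [578.1, 75.5, 79.2]
ee_rot: [-0.0, 0.996, 0.094, -0.0]
force: [0.4, 0.8, 0.1]
grip_width: 0.382
```

Call:
move_arm(motion=[{"offset": [0, 0, 0.001], "angular": [0, 0, 0], "jaw": 0.02}, {"offset": [0, 0, 0.002], "angular": [0, 0, 0], "jaw": 0.02}, {"offset": [0, 0, 0.003], "angular": [0, 0, 0], "jaw": 0.02}])

```text
time_s: 6.65
eef_pos: [579.4, 75.7, 78.8]
ee_rot: [0.0, 0.996, 0.094, 0.002]
force: [-3.0, 2.6, 19.6]
grip_width: 0.383
```

Contact came at z = 78.8, which is the grasp height plus 50, so the lid is seated. Next I relax the push and release.

Call:
move_arm(motion=[{"offset": [0, 0, -0.002], "angular": [0, 0, 0], "jaw": 0.02}, {"offset": [0, 0, -0.002], "angular": [0, 0, 0], "jaw": 0.036}, {"offset": [0, 0, -0.002], "angular": [0, 0, 0], "jaw": 0.045}, {"offset": [0, 0, -0.002], "angular": [0, 0, 0], "jaw": 0.055}, {"offset": [0, 0, -0.002], "angular": [0, 0, 0], "jaw": 0.06}])

```text
time_s: 7.28
eef_pos: [578.0, 75.5, 78.2]
ee_rot: [-0.0, 0.996, 0.094, -0.0]
force: [0.5, 0.6, -0.1]
grip_width: 0.701
```

Call:
move_arm(motion=[{"offset": [0, 0, -0.015], "angular": [0, 0, 0], "jaw": 0.065}, {"offset": [0, 0, -0.05], "angular": [0, 0, 0], "jaw": 0.065}, {"offset": [0, 0, -0.1], "angular": [0, 0, 0], "jaw": 0.04}, {"offset": [0, 0, -0.15], "angular": [0, 0, 0], "jaw": 0.02}, {"offset": [0, 0, -0.15], "angular": [0, 0, 0], "jaw": 0.0}])

```text
time_s: 7.9
eef_pos: [579.4, 75.5, 233.4]
ee_rot: [0.001, 0.996, 0.094, 0.004]
force: [-1.1, 0.3, -0.5]
grip_width: 0.127
```

```bash
python3 - <<'E'
from h import *
a=cam('side');b=cam('top')
i=cv2.resize(a['img'][215:310,250:350],None,fx=5.5,fy=5.5,interpolation=cv2.INTER_CUBIC)
cv2.imwrite('pics/crop7.png',i[:,:,::-1])
go(380,40,130,10.6)
E
```

```text
t 8.0 at [578.   75.6 228.8] F [ 0.5 -0.8 -0.9] w -0.1 -> off [-0.2012 -0.002   0.0987] ang [ 0.01 -0.04  0.16]
```

View pics/crop7.png

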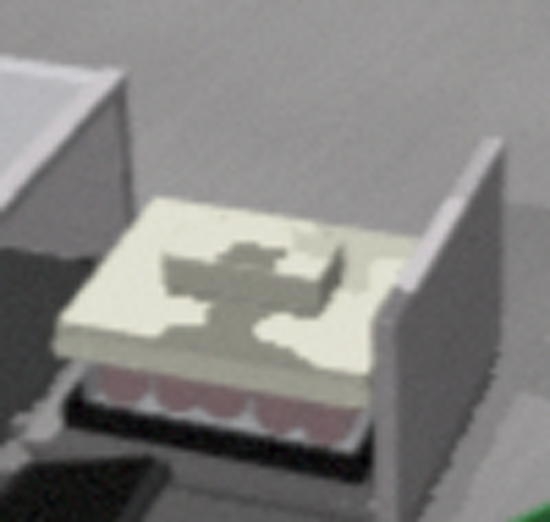

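Crop 7: the lid sits level on the rim, with an even gap from its foot to the nest lip along (60,355)-(370,400), and the punnet is in its nest. Next I move in front of the plate with the jaws shut.

Call:
move_arm(motion=[{"offset": [-0.05, 0, 0], "angular": [0, 0, 0], "jaw": 0}, {"offset": [-0.105, 0, 0.0], "angular": [0, 0, 0], "jaw": 0}, {"offset": [-0.155, 0, 0.01], "angular": [0, 0, 0], "jaw": 0}, {"offset": [-0.16, 0, 0.06], "angular": [0, 0, 0], "jaw": 0}, {"offset": [-0.16, 0, 0.11], "angular": [0, 0, 0], "jaw": 0}])

```text
time_s: 8.62
eef_pos: [419.9, 45.6, 116.9]
ee_rot: [0.0, 0.996, 0.094, 0.0]
force: [1.1, -0.9, -0.6]
grip_width: 0.004
```

```bash
python3 - <<'E'
from h import *
go(432,47.5,97,10.6)
go(674-31*.983,92.4-31*.184,97,10.6)
E
```

```text
t 8.62 at [419.9  45.6 116.9] F [ 1.1 -0.9 -0.6] w 0.3 -> off [0.0123 0.0004 0.0199] ang [ 0.   -0.01  0.14]
t 8.62 at [419.9  45.6 116.9] F [ 1.1 -0.9 -0.6] w 0.3 -> off [0.2274 0.0013 0.0199] ang [ 0.   -0.01  0.14]
```

Call:
move_arm(motion=[{"offset": [0.015, 0, 0.02], "angular": [0, 0, 0], "jaw": 0}, {"offset": [0.035, 0, 0.02], "angular": [0, 0, 0], "jaw": 0}, {"offset": [0.05, 0, 0.02], "angular": [0, 0, 0], "jaw": 0}, {"offset": [0.06, 0, 0.02], "angular": [0, 0, 0], "jaw": 0}, {"offset": [0.068, 0, 0.02], "angular": [0, 0, 0], "jaw": 0}])

```text
time_s: 9.25
eef_pos: [487.0, 58.4, 97.5]
ee_rot: [-0.0, 0.996, 0.094, -0.002]
force: [-2.6, -1.5, -2.8]
grip_width: -0.003
```

Call:
move_arm(motion=[{"offset": [0.008, 0, 0], "angular": [0, 0, 0], "jaw": 0}, {"offset": [0.018, 0, 0], "angular": [0, 0, 0], "jaw": 0}, {"offset": [0.03, 0, 0], "angular": [0, 0, 0], "jaw": 0}, {"offset": [0.042, 0, 0], "angular": [0, 0, 0], "jaw": 0}, {"offset": [0.054, 0, 0], "angular": [0, 0, 0], "jaw": 0}])

```text
time_s: 9.88
eef_pos: [541.6, 68.5, 98.3]
ee_rot: [0.0, 0.996, 0.094, 0.0]
force: [-2.1, -0.7, -1.7]
grip_width: 0.003
```

Call:
move_arm(motion=[{"offset": [0.012, 0, 0], "angular": [0, 0, 0], "jaw": 0}, {"offset": [0.024, 0, 0], "angular": [0, 0, 0], "jaw": 0}, {"offset": [0.036, 0, 0], "angular": [0, 0, 0], "jaw": 0}, {"offset": [0.048, 0, 0], "angular": [0, 0, 0], "jaw": 0}, {"offset": [0.06, 0, 0], "angular": [0, 0, 0], "jaw": 0}])

```text
time_s: 10.5
eef_pos: [600.7, 79.5, 98.3]
ee_rot: [0.0, 0.996, 0.094, 0.0]
force: [-2.0, -2.6, -0.8]
grip_width: -0.001
```

```bash
python3 - <<'E'
from h import *
go(674-21*.983,92.4-21*.184,97,10.6)
E
```

```text
t 10.5 at [600.7  79.5  98.3] F [-2.  -2.6 -0.8] w -0.1 -> off [0.0534 0.001  0.0014] ang [ 0.03 -0.02  0.15]
```

Pushing at about 3 N. I continue slowly towards the stop.

Call:
move_arm(motion=[{"offset": [0.01, 0, 0], "angular": [0, 0, 0], "jaw": 0}, {"offset": [0.02, 0, 0], "angular": [0, 0, 0], "jaw": 0}, {"offset": [0.03, 0, 0], "angular": [0, 0, 0], "jaw": 0}, {"offset": [0.038, 0, 0], "angular": [0, 0, 0], "jaw": 0}, {"offset": [0.045, 0, 0], "angular": [0, 0, 0], "jaw": 0}])

```text
time_s: 11.12
eef_pos: [644.5, 88.1, 98.4]
ee_rot: [0.0, 0.996, 0.094, 0.0]
force: [-3.0, -3.0, 0.5]
grip_width: 0.0
```

Call:
move_arm(motion=[{"offset": [0.002, 0, 0], "angular": [0, 0, 0], "jaw": 0}, {"offset": [0.004, 0, 0], "angular": [0, 0, 0], "jaw": 0}, {"offset": [0.006, 0, 0], "angular": [0, 0, 0], "jaw": 0}, {"offset": [0.008, 0, 0], "angular": [0, 0, 0], "jaw": 0}])

```text
time_s: 11.62
eef_pos: [651.6, 89.6, 98.4]
ee_rot: [-0.0, 0.996, 0.094, -0.0]
force: [-14.7, -3.2, 8.1]
grip_width: -0.0
```

Call:
move_arm(motion=[{"offset": [0.0015, 0, 0], "angular": [0, 0, 0], "jaw": 0}, {"offset": [0.0015, 0, 0], "angular": [0, 0, 0], "jaw": 0}])

```text
time_s: 11.88
eef_pos: [651.6, 89.6, 98.4]
ee_rot: [0.0, 0.996, 0.094, -0.003]
force: [-13.4, -4.2, 8.4]
grip_width: -0.0
```

The carrier no longer advances under 14 N, so it is at its stop. I back off, lift, and go over the treadle pad.

Call:
move_arm(motion=[{"offset": [-0.015, 0, 0], "angular": [0, 0, 0], "jaw": 0}, {"offset": [-0.05, 0, 0], "angular": [0, 0, 0], "jaw": 0}, {"offset": [-0.075, 0, -0.04], "angular": [0, 0, 0], "jaw": 0}, {"offset": [-0.08, -0.02, -0.07], "angular": [0, 0, 0], "jaw": 0}, {"offset": [-0.08, -0.06, -0.07], "angular": [0, 0, 0], "jaw": 0}])

```text
time_s: 12.5
eef_pos: [564.7, 133.8, 171.2]
ee_rot: [0.0, 0.996, 0.093, 0.003]
force: [1.2, 1.0, -0.3]
grip_width: 0.003
```

```bash
python3 - <<'E'
from h import *
go(567,225,90,10.6)
b=cam('top');a=cam('side')
i=cv2.resize(a['img'][180:330,160:360],(450,338),interpolation=cv2.INTER_CUBIC)
j=cv2.resize(b['img'][105:275,190:340],(298,338),interpolation=cv2.INTER_CUBIC)
cv2.imwrite('pics/crop8.png',np.hstack([i,j])[:,:,::-1])
E
```

```text
t 12.5 at [564.7 133.8 171.2] F [ 1.2  1.  -0.3] w 0.2 -> off [ 0.0186 -0.0892  0.0813] ang [ 0.03 -0.36  0.03]
```

View pics/crop8.png

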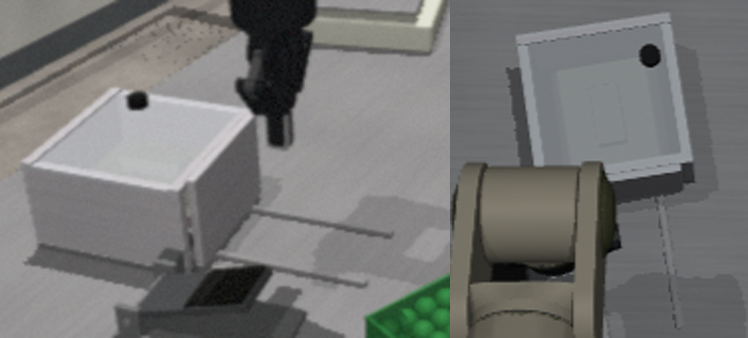

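Crop 8: the carrier plate is against the hood in the side view (195,220), and the lid shows through the clear top at (607,110), square and under the hood. Now the treadle.

Call:
move_arm(motion=[{"offset": [0.01, -0.045, 0], "angular": [0, 0, 0], "jaw": 0}, {"offset": [0.0185, -0.089, 0.01], "angular": [0, 0, 0], "jaw": 0}, {"offset": [0.0185, -0.089, 0.05], "angular": [0, 0, 0], "jaw": 0}, {"offset": [0.0185, -0.089, 0.08], "angular": [0, 0, 0], "jaw": 0}, {"offset": [0.0185, -0.089, 0.082], "angular": [0, 0, 0], "jaw": 0}])

```text
time_s: 13.22
eef_pos: [564.3, 224.3, 84.3]
ee_rot: [0.0, 0.996, 0.094, -0.002]
force: [-0.6, 0.6, -0.1]
grip_width: -0.001
```

Call:
move_arm(motion=[{"offset": [0, 0, 0.01], "angular": [0, 0, 0], "jaw": 0}, {"offset": [0, 0, 0.02], "angular": [0, 0, 0], "jaw": 0}, {"offset": [0, 0, 0.028], "angular": [0, 0, 0], "jaw": 0}, {"offset": [0, 0, 0.036], "angular": [0, 0, 0], "jaw": 0}, {"offset": [0, 0, 0.042], "angular": [0, 0, 0], "jaw": 0}])

```text
time_s: 13.85
eef_pos: [564.7, 224.7, 44.2]
ee_rot: [0.0, 0.996, 0.094, -0.0]
force: [-3.8, -0.8, 6.6]
grip_width: 0.004
```

Call:
move_arm(motion=[{"offset": [0, 0, 0.002], "angular": [0, 0, 0], "jaw": 0}, {"offset": [0, 0, 0.004], "angular": [0, 0, 0], "jaw": 0}, {"offset": [0, 0, 0.006], "angular": [0, 0, 0], "jaw": 0}])

```text
time_s: 14.22
eef_pos: [564.6, 224.7, 40.9]
ee_rot: [0.0, 0.996, 0.094, -0.0]
force: [-17.4, -5.6, 37.4]
grip_width: -0.001
```

It is at the stop: z 40.9 puts the tips at 30 mm, with 37 N. I hold for about 1 s with a little less push.

Call:
move_arm(motion=[{"offset": [0, 0, -0.001], "angular": [0, 0, 0], "jaw": 0}, {"offset": [0, 0, -0.001], "angular": [0, 0, 0], "jaw": 0}, {"offset": [0, 0, -0.001], "angular": [0, 0, 0], "jaw": 0}, {"offset": [0, 0, -0.001], "angular": [0, 0, 0], "jaw": 0}, {"offset": [0, 0, -0.001], "angular": [0, 0, 0], "jaw": 0}])

```text
time_s: 14.85
eef_pos: [564.6, 224.7, 41.4]
ee_rot: [0.0, 0.996, 0.094, -0.0]
force: [-11.1, -3.3, 23.4]
grip_width: 0.001
```

Call:
move_arm(motion=[{"offset": [0, 0, 0], "angular": [0, 0, 0], "jaw": 0}, {"offset": [0, 0, 0], "angular": [0, 0, 0], "jaw": 0}, {"offset": [0, 0, 0], "angular": [0, 0, 0], "jaw": 0}])

```text
time_s: 15.22
eef_pos: [564.6, 224.7, 41.4]
ee_rot: [0.0, 0.996, 0.094, -0.0]
force: [-11.9, -2.7, 23.7]
grip_width: -0.001
```

Call:
move_arm(motion=[{"offset": [0, 0, -0.01], "angular": [0, 0, 0], "jaw": 0}, {"offset": [0, 0, -0.02], "angular": [0, 0, 0], "jaw": 0}, {"offset": [0, 0, -0.035], "angular": [0, 0, 0], "jaw": 0}, {"offset": [0, 0, -0.08], "angular": [0, 0, 0], "jaw": 0}, {"offset": [0, 0, -0.14], "angular": [0, 0, 0], "jaw": 0}])

```text
time_s: 15.85
eef_pos: [563.9, 224.5, 179.6]
ee_rot: [0.0, 0.996, 0.094, -0.002]
force: [1.1, -0.6, 0.0]
grip_width: 0.003
```

Call:
move_arm(motion=[{"offset": [-0.05, 0, -0.02], "angular": [0, 0, 0], "jaw": 0}, {"offset": [-0.1, 0.0, -0.03], "angular": [0, 0, 0], "jaw": 0}, {"offset": [-0.14, 0, -0.04], "angular": [0, 0, 0], "jaw": 0}, {"offset": [-0.16, 0, -0.04], "angular": [0, 0, 0], "jaw": 0}, {"offset": [-0.16, 0, -0.04], "angular": [0, 0, 0], "jaw": 0}])

```text
time_s: 16.48
eef_pos: [406.9, 194.8, 219.7]
ee_rot: [0.0, 0.996, 0.094, -0.0]
force: [-0.2, 0.1, 0.5]
grip_width: 0.005
```

```bash
python3 - <<'E'
from h import *
print(np.round(ctrl.sense()['force'],1))
b=cam('top');a=cam('side')
i=cv2.resize(a['img'][180:330,160:360],(450,338),interpolation=cv2.INTER_CUBIC)
j=cv2.resize(b['img'][105:275,190:340],(298,338),interpolation=cv2.INTER_CUBIC)
cv2.imwrite('pics/crop9.png',np.hstack([i,j])[:,:,::-1])
E
```

```text
[-0.2  0.1  0.5]
```

View pics/crop9.png

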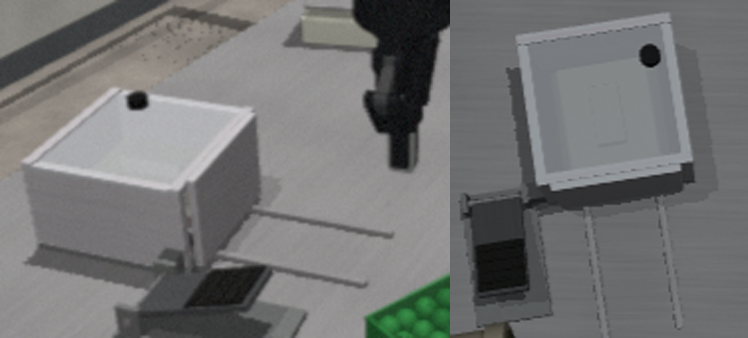

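Crop 9: the carrier is home, the lid is square under the hood at (607,110), the treadle is back up, as before, at (235,285), and the gripper is clear. I check the plate gap against the hood as a number, then hand in.

```bash
python3 - <<'E'
from h import *
b=cam('top')
T=lambda x,y:((x-450+.5)*150/298-.5+190,(y+.5)*170/338-.5+105)
f=(onz(b,T(552,190),110)+onz(b,T(692,177),110))/2
h=(onz(b,T(540,181),105)+onz(b,T(692,160),105))/2
print('plate face ahead of hood ~',np.dot((h-f)[:2],[.983,.184]))
print(ctrl.finish_job())
E
```

```text
plate face ahead of hood ~ 17.23677044620742
the job is handed in; nothing more can be done
None
```

I handed the job in at about 16.5 s of the 64 s allowed. `finish_job` gives no verdict. One last check disagreed with the rest: how far home the carrier is.

**What I did**
- **Lid:** I picked the white lid at top-view (424,221). It measured about 136 x 105 mm, against about 175 mm long for the other white lid. I gripped its ridge and lowered it onto the punnet until contact at z = 78.8, exactly 50 mm above the grasp height, then released it.
- **Carrier:** I pushed it in at about 3 N until it stopped moving under about 14 N.
- **Treadle:** I pressed it to its stop (tips at about 30 mm, over 23 N), held it for about 1 s, and let it spring back.

**Last checks**
- **Pictures:** The last crops show the lid square under the clear hood, the carrier plate at the hood, the treadle back up and the gripper clear. Before the carrier went in, the lid also looked level on the rim. I did not photograph the long lid or the closed punnet again; the path stayed clear of both.
- **Force:** The reading at the end was about zero.
- **Disagreement:** A rough gap from hand-picked top-view pixels put the plate face about 17 mm in front of the hood, where fully home is 10 mm. That check ran in the same script as the hand-in, so I could not act on it. I trust the stall more: the tool stopped about 2 mm short of the predicted home position and would not advance. The pixel figure is only good to several mm, and I could not confirm the carrier's position independently.

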